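# Sort the mixed reagents back into racks and tray

## Robot

A 6-joint arm with a two-finger parallel gripper is mounted at the origin on a cart in front of the work surface, level with it; the furniture and walls round the work are solid. World frame = base frame: x ahead of the robot, y to its left, z up, the work surface at z = 0. Lengths are in m, angles in rad, forces in N, time in s.
With the tool pointing down it reaches from about 0.35 to 0.975 m from the base axis. Payload 17.4 kg.
Tool frame: the origin (TCP) lies midway between the tips of the shut fingers; the grasp point (between the pads) lies 19 mm behind it; z points along the fingers, y is the line along which they close (so a half turn about z gives the same grasp; the last joint's range is limited). The gripper opens to 85 mm and grips with 20 to 120 N. Pads are 22 mm wide; open, the fingers measure 114 mm over their backs; the gripper's body (76 mm by 85 mm) begins 54 mm behind the grasp point. The pads swing forward as they close: fully open they stand 13 mm farther back than shut.
Start: joints at [-0.038, 0.116, 1.442, -0, 1.584, -0.038], TCP at [0.675, -0, 0.231] pointing down, gripper open.
Joint ranges: [-2.83, 2.83], [-0.83, 2.19], [0.07, 2.5], [-1.14, 4.28], [0.01, 3], [-2.97, 2.97]. Speed limits (rad/s): [1.89, 1.89, 2.22, 3.14, 3.14, 3.14].

## Interface

Orientations are given as a unit quaternion [w, x, y, z].
In Python, from bench import sensors, viewer, order gives the robot as it stands.
- The arm moves only by the tool carry_out, never from a script. Its argument "rows" is one flat list of numbers, 5 for each row, row after row: the shift along the world's x, y, z in cm, then the turn about the world's z in degrees, then the opening, from 0 (shut) to 1 (fully open). In form: [tx, ty, tz, yaw, gripper, tx, ty, tz, yaw, gripper, ...]. A call has 1 to 5 rows; each row is the pose to reach, as a shift and turn from the pose commanded when the call began; what a row does not reach only later rows make up. A row lasts 1/8 s, in which the tool goes at most 62.5 mm and 10.7 degrees, less where a joint would pass 70% of its speed; a pose out of reach is approached as far as the arm can. A call with a gripper value outside its range is refused whole. The fingers move at their own pace and stop on an object; "squeeze" is the grip in N (left out, the last holds). Time passes only in rows, so rows that repeat a pose let the fingers close. It gives the time, the measured TCP pose, the force, the opening and the grip force at its end, in the units of the state.
- sensors.get_obs(): the state, without advancing time (a new reading comes with each control period).
- viewer.grab_frame(name): name is "scene" or "side" or "wrist"; returns the picture (420x560x3 uint8, red, green, blue); there is no depth.
- viewer.camera_params(name): a dict with "mtx" (3x3 intrinsics, pixels), "view" (4x4, takes a point from world to camera coordinates); the wrist camera has in their place "T_tool_cam" (4x4, takes a point from camera to tool coordinates, whose origin is the TCP and whose axes are the flange's). Camera axes: x right, y up, looking along -z (the intrinsics and any distortion apply to the point x, -y, -z); pixel columns grow to the right and rows downward; lengths in m; the calibration is good to about 2 mm. A picture is of the moment at which its call begins: read the wrist's pose just before it. camera_params takes no time and is no camera call.
- order.sign_off(): hands the job in; it is judged then, once.
Trained networks look in the newest picture that a camera, given by its name, has taken for a name from the list of things; names that differ only in an ending like _2 or _b are one class to them, and where a whole thing is asked for, a point or a joint stands for the part that bears it (a point fixed in the world has none). Each returns a list of dicts, best first, with "confidence" (0 to 1); they miss things now and then, are a little off and sometimes report something else, mostly with a low value. They report only what shows in the picture. A call takes as long as a camera call.
- viewer.search_frame(camera, label): "box" ([left, top, width, height] in pixels, round what is visible of it).
The state is a dict: "clock": time; "joint_positions": joint angles; "dq": joint speeds; "tau": joint torques, N m; "tool_pos": TCP position; "ee_rot": TCP orientation; "ft_force": force on the tool from outside, world axes, zero at the start; "torque": the same for the moment, N m; "width": opening from 0.0 (shut) to 1.0 (fully open); "gripper_force": force on a finger pad.
Only numpy, scipy, OpenCV 4.12 (cv2) and the standard library are available. Lean on these libraries where they do the work, as an engineer would, in place of code of your own. Each camera call takes 0.05 s, during which the arm holds its last target. There are 200 camera calls.

## Task

Clear away the five mixed things that stand or lie loose along the front of the bench: stand the two white-capped vials upright in the empty bays of the low white rack and the two pink-red dropper bottles upright in the empty bays of the low green rack, one to a bay, and lay the blue marker flat in the red tray. Do not tip over any bottle, and leave the vial and the dropper bottle that are already in the racks standing in their bays.

Things in the scene. Friction and masses are not known exactly. Their poses are not given: they have to be found in the camera images.
- vial_a: white reagent vial with a white screw cap and a green label band, 30 mm in diameter, 73 mm tall, standing upright on the worktop among the others; straight body up to 58 mm, the cap above it 24 mm in diameter. 35 to 95 g. Origin: centre of its underside; z up along it
- vial_b: pale lilac reagent vial with a white screw cap and a yellow label band, 31 mm in diameter, 70 mm tall, standing upright on the worktop among the others; straight body up to 55 mm, the cap above it 25 mm in diameter. 35 to 95 g. Origin: centre of its underside; z up along it
- dropper_a: pink-red dropper bottle with a black dropper cap and a blue label band, 29 mm in diameter, 100 mm tall, standing upright on the worktop among the others; straight body up to 76 mm, the cap above it 21 mm in diameter. 35 to 95 g. Origin: centre of its underside; z up along it
- dropper_b: pink-red dropper bottle with a black dropper cap and a red label band, 29 mm in diameter, 104 mm tall, standing upright on the worktop among the others; straight body up to 78 mm, the cap above it 21 mm in diameter. 35 to 95 g. Origin: centre of its underside; z up along it
- marker: marker pen, white barrel with a blue cap, 124 mm long, 13 mm thick, lying flat on the worktop. About 15 g. Origin: underside of the middle of its length as it first lies; y runs along the pen
- vial_rack: white plastic rack for bottles, 66 x 196 x 18 mm, standing on the worktop and fixed to it; three bays in a row along its y axis, centred at y = -64, 0 and +64 mm, each 58 mm (x) by 60 mm (y) inside, with a floor 4 mm above the worktop and walls 4 mm thick rising 18 mm above the worktop. Origin: centre of its underside; z up. A yellow vial is in the bay at y = 0 (the middle); the other two bays are empty at the start
- dropper_rack: green plastic rack for bottles, 66 x 196 x 18 mm, standing on the worktop and fixed to it; three bays in a row along its y axis, centred at y = -64, 0 and +64 mm, each 58 mm (x) by 60 mm (y) inside, with a floor 4 mm above the worktop and walls 4 mm thick rising 18 mm above the worktop. Origin: centre of its underside; z up. A dark purple dropper bottle is in the bay at y = +64 mm (one end); the other two bays are empty at the start
- tool_tray: shallow open red tray, 150 (x) x 220 (y) x 28 mm, fixed to the worktop; walls 2 mm thick, floor 2 mm above the worktop. Origin: centre of its underside. Forceps lie fixed in it along y at x = +50 mm (10 mm high, 128 mm long); the rest of the floor is free
- stowed_vial: yellow reagent vial with a cream cap and a blue label band, 30 mm in diameter, 65 mm tall, standing upright, already in its rack; straight body up to 50 mm, the cap above it 24 mm in diameter. 35 to 95 g. Origin: centre of its underside; z up along it
- stowed_dropper: dark purple dropper bottle with a black dropper cap, 29 mm in diameter, 92 mm tall, standing upright, already in its rack; straight body up to 70 mm, the cap above it 21 mm in diameter. 35 to 95 g. Origin: centre of its underside; z up along it

How it is judged:
At the end, for the whole second after the job is handed in: White-capped vials in the two end bays of the white rack, pink-red droppers in the two free bays of the green rack, one to a bay; both stowed bottles still in their bays; all upright within 0.1 rad; marker level within 0.09 rad on the red tray's floor; all at rest (x of vial_a in the frame of vial_rack between -0.025 and 0.025 m and z of vial_a in the frame of vial_rack between -0.002 and 0.01 m and angle between each of vial_a, vial_b, dropper_a, dropper_b, stowed_vial, stowed_dropper's own z axis and vertical below 0.1 rad and linear speed of each of vial_a, vial_b, dropper_a, dropper_b, stowed_vial, stowed_dropper, marker below 0.02 m/s and angular speed of each of vial_a, vial_b, dropper_a, dropper_b, stowed_vial, stowed_dropper below 0.2 rad/s and x of vial_b in the frame of vial_rack between -0.025 and 0.025 m and z of vial_b in the frame of vial_rack between -0.002 and 0.01 m and x of dropper_a in the frame of dropper_rack between -0.025 and 0.025 m and z of dropper_a in the frame of dropper_rack between -0.002 and 0.01 m and x of dropper_b in the frame of dropper_rack between -0.025 and 0.025 m and z of dropper_b in the frame of dropper_rack between -0.002 and 0.01 m and ((y of vial_a in the frame of vial_rack between -0.092 and -0.036 m and y of vial_b in the frame of vial_rack between 0.036 and 0.092 m) or (y of vial_a in the frame of vial_rack between 0.036 and 0.092 m and y of vial_b in the frame of vial_rack between -0.092 and -0.036 m)) and ((y of dropper_a in the frame of dropper_rack between -0.092 and -0.036 m and y of dropper_b in the frame of dropper_rack between -0.028 and 0.028 m) or (y of dropper_a in the frame of dropper_rack between -0.028 and 0.028 m and y of dropper_b in the frame of dropper_rack between -0.092 and -0.036 m)) and x of stowed_vial in the frame of vial_rack between -0.025 and 0.025 m and z of stowed_vial in the frame of vial_rack between -0.002 and 0.01 m and y of stowed_vial in the frame of vial_rack between -0.028 and 0.028 m and x of stowed_dropper in the frame of dropper_rack between -0.025 and 0.025 m and z of stowed_dropper in the frame of dropper_rack between -0.002 and 0.01 m and y of stowed_dropper in the frame of dropper_rack between 0.036 and 0.092 m and x of marker in the frame of tool_tray between -0.073 and 0.073 m and y of marker in the frame of tool_tray between -0.108 and 0.108 m and z of marker in the frame of tool_tray between -0.001 and 0.018 m and angular speed of marker below 0.3 rad/s and angle between marker's own y axis and vertical between 1.48 and 1.66 rad); the robot touches nothing.
It fails at once if a vial or dropper bottle is tipped over (angle between any of vial_a, vial_b, dropper_a, dropper_b, stowed_vial, stowed_dropper's own z axis and vertical above 0.7 rad).
It also fails if it takes over 115 s, if anything falls off the work surface, if the arm or the gripper's body presses on something with over 40 N, if the wrist force passes 120 N, or if a joint passes its speed limit or range.

## Working session

There is one attempt and no reset: what is moved stays moved. The work goes in short steps, Python scripts to look and compute and a tool call to move; the robot and the scene stay as the last step left them, time stands still between calls to the robot, and variables do not carry over. Pictures are saved under pics/ and viewed, at most 14 in all, crops included, and the job is handed in when it is done.

Besides the shell and the picture viewer there is one more tool, called after ">>>" by a JSON object that holds its "name" and its "arguments". carry_out: Moves the arm, as the interface text tells. Its arguments: {"type":"object","properties":{"rows":{"type":"array"},"squeeze":{"type":"number"}},"required":["rows"]}

```bash
ls; mkdir -p pics; cat > h.py <<'E'
import numpy as np, cv2, json
from bench import sensors, viewer, order
def shot(n,f):
    im=viewer.grab_frame(n); cv2.imwrite('pics/'+f,cv2.cvtColor(im,cv2.COLOR_RGB2BGR)); return im
def fixed(n):
    p=viewer.camera_params(n); return np.array(p['mtx']),np.array(p['view']),p
def ray(n,u,v):
    K,V,_=fixed(n); d=np.linalg.inv(K)@[u,v,1]; d=np.array([d[0],-d[1],-d[2]])
    R=V[:3,:3];t=V[:3,3]; return -R.T@t, R.T@d
def at(n,u,v,z):
    c,d=ray(n,u,v); return c+d*(z-c[2])/d[2]
def proj(n,P):
    K,V,_=fixed(n); q=V[:3,:3]@np.array(P)+V[:3,3]; q=K@[q[0],-q[1],-q[2]]; return q[:2]/q[2]
E
python3 - <<'E'
from h import *
o=sensors.get_obs(); print(o)
for n in('scene','side'):
    shot(n,n+'0.png'); p=viewer.camera_params(n); print(n,{k:np.round(v,3).tolist() if not isinstance(v,str) else v for k,v in p.items()})
    for l in ('vial_a','dropper_a','marker','vial_rack','dropper_rack','tool_tray','stowed_vial','stowed_dropper'):
        for r in viewer.search_frame(n,l): print(n,l,np.round(r['box']).tolist(),round(r['confidence'],2))
E
```

```text
pics
{'clock': 0.0, 'joint_positions': array([-3.78004287e-02,  1.16519961e-01,  1.44229133e+00, -1.33591709e-05,
        1.58401517e+00, -3.78163703e-02]), 'dq': array([ 0.00095764,  0.00059637, -0.00121488,  0.00029588,  0.00110598,
       -0.00153052]), 'tau': array([-3.01628024e-03, -7.32023120e+01, -6.32483125e+01, -3.67824050e-04,
        6.55109907e-03, -4.52531231e-05]), 'tool_pos': array([ 6.74798511e-01, -5.47266858e-06,  2.30523082e-01]), 'ee_rot': array([-4.47854940e-04,  7.07101070e-01,  7.07112223e-01, -4.24316190e-04]), 'ft_force': array([ 0.38897812, -0.47392181,  0.30826031]), 'torque': array([ 0.0221085 , -0.04199359, -0.01548757]), 'gripper_force': 0.0, 'width': 0.9938267599616818}
scene {'mtx': [[389.623, 0.0, 280.044], [0.0, 389.623, 209.137], [0.0, 0.0, 1.0]], 'view': [[0.771, -0.636, 0.025, -0.386], [0.248, 0.336, 0.908, -0.196], [-0.586, -0.694, 0.417, -0.544], [0.0, 0.0, 0.0, 1.0]]}
scene vial_a [176.0, 175.0, 15.0, 31.0] 0.76
scene vial_a [274.0, 242.0, 22.0, 45.0] 0.68
scene vial_a [236.0, 200.0, 16.0, 47.0] 0.45
scene dropper_a [327.0, 256.0, 16.0, 61.0] 0
[... 375 characters left out ...]
0]], 'view': [[-0.83, -0.558, -0.016, 0.443], [0.353, -0.547, 0.759, -0.212], [-0.432, 0.624, 0.651, -1.08], [0.0, 0.0, 0.0, 1.0]]}
side vial_a [227.0, 288.0, 14.0, 33.0] 0.74
side vial_a [320.0, 187.0, 15.0, 24.0] 0.49
side dropper_a [342.0, 164.0, 12.0, 29.0] 0.76
side dropper_a [291.0, 211.0, 8.0, 29.0] 0.72
side dropper_a [214.0, 180.0, 60.0, 50.0] 0.49
side marker [248.0, 258.0, 41.0, 27.0] 0.68
side vial_rack [154.0, 233.0, 72.0, 54.0] 0.96
side dropper_rack [216.0, 180.0, 58.0, 50.0] 0.79
side tool_tray [255.0, 133.0, 79.0, 55.0] 0.69
side stowed_vial [186.0, 237.0, 16.0, 23.0] 0.82
side stowed_dropper [255.0, 133.0, 81.0, 55.0] 0.74
side stowed_dropper [224.0, 193.0, 15.0, 28.0] 0.71
```

View pics/scene0.png

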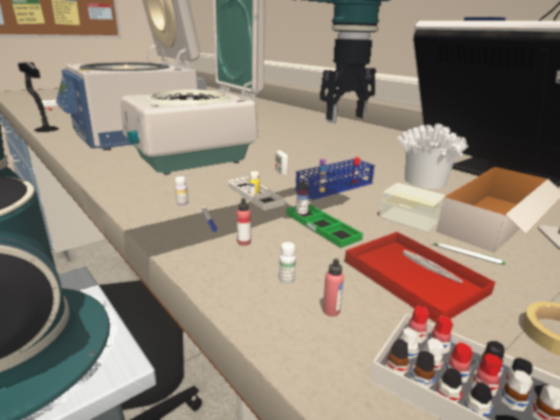

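View pics/side0.png

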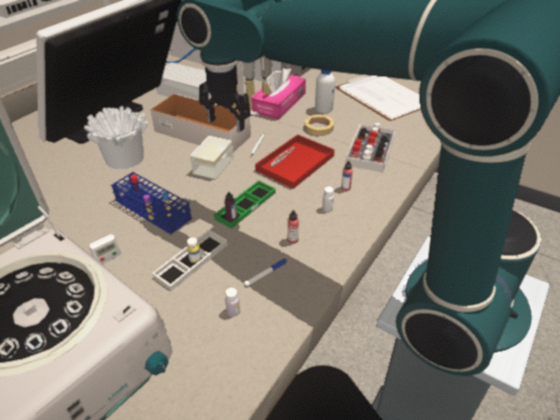

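The scene picture shows vials at (181,190) and (287,262), droppers at (244,222) and (333,288), the marker at (208,219), the white rack at about (256,192), the green rack at (323,224) and the red tray at (418,272). The side picture shows vials at (232,302) and (328,199), droppers at (293,227) and (347,176), the marker at (267,271), the white rack at (190,259), the green rack at (245,204) and the tray at (295,160).

```bash
cat > m.py <<'E'
from h import *
def tri(a,b):
    c1,d1=ray('scene',*a); c2,d2=ray('side',*b)
    A=np.stack([d1,-d2],1); s=np.linalg.lstsq(A,c2-c1,rcond=None)[0]
    p,q=c1+s[0]*d1,c2+s[1]*d2; return (p+q)/2,np.linalg.norm(p-q)
if __name__=='__main__':
    for n,a,b in [('v1',(181,190),(232,303)),('v2',(286,263),(328,199)),('d1',(244,222),(293,227)),('d2',(333,288),(347,176)),
      ('m',(209,220),(267,272))]:
        p,e=tri(a,b); print(n,p.round(3),round(e,4))
    for n in('scene','side'):
        im=cv2.cvtColor(cv2.imread(f'pics/{n}0.png'),cv2.COLOR_BGR2HSV)
        for nm,lo,hi,box,z in [('green',(50,120,50),(75,255,255),(280,200,90,50) if n=='scene' else (205,175,80,60),.018),('red',(0,170,90),(8,255,255),(340,230,160,90) if n=='scene' else (250,130,90,60),.028)]:
            m=cv2.inRange(im,lo,hi); k=np.zeros_like(m); x,y,w,h=box; k[y:y+h,x:x+w]=m[y:y+h,x:x+w]
            k=cv2.morphologyEx(k,cv2.MORPH_OPEN,np.ones((2,2)))
            pts=cv2.findNonZero(k).reshape(-1,2)
            P=np.array([at(n,u,v,z)[:2] for u,v in pts],np.float32)
            print(n,nm,len(P),cv2.minAreaRect(P*1000))
    p=viewer.camera_params('wrist'); print({k:np.round(v,4).tolist() for k,v in p.items() if not isinstance(v,str)})
    # white rack corners by eye in side
    for uv in [(154,272),(216,234),(227,243),(168,286)]: print(at('side',*uv,.018).round(3))
E
python3 m.py
```

```text
v1 [0.429 0.318 0.033] 0.0048
v2 [ 0.421 -0.112  0.035] 0.0001
d1 [0.438 0.047 0.047] 0.0044
d2 [ 0.422 -0.224  0.045] 0.0024
m [0.43  0.179 0.002] 0.0023
scene green 930 ((613.5859985351562, -16.997665405273438), (202.10299682617188, 77.75497436523438), 85.66204071044922)Traceback (most recent call last):
  File "m.py", line 16, in <module>
    P=np.array([at(n,u,v,z)[:2] for u,v in pts],np.float32)
                ~~^^^^^^^^^
  File "h.py", line 11, in at
    c,d=ray(n,u,v); return c+d*(z-c[2])/d[2]
        ~~~^^^^^^^
  File "h.py", line 8, in ray
    K,V,_=fixed(n); d=np.linalg.inv(K)@[u,v,1]; d=np.array([d[0],-d[1],-d[2]])
          ~~~~~^^^
  File "h.py", line 6, in fixed
    p=viewer.camera_params(n); return np.array(p['mtx']),np.array(p['view']),p
ValueError: time passes only in moves, steps and waits
```

```bash
sed -i 's/^def fixed/from functools import lru_cache\n@lru_cache\ndef fixed/' h.py; python3 m.py
```

```text
v1 [0.429 0.318 0.033] 0.0048
v2 [ 0.421 -0.112  0.035] 0.0001
d1 [0.438 0.047 0.047] 0.0044
d2 [ 0.422 -0.224  0.045] 0.0024
m [0.43  0.179 0.002] 0.0023
scene green 930 ((613.5859985351562, -16.997665405273438), (202.10299682617188, 77.75497436523438), 85.66204071044922)
scene red 6178 ((584.5572509765625, -262.1929016113281), (227.7195587158203, 196.34848022460938), 84.97035217285156)
side green 583 ((614.23193359375, 12.201026916503906), (199.06320190429688, 69.46089935302734), 86.0531005859375)
side red 1933 ((601.2194213867188, -230.259033203125), (232.47564697265625, 156.77073669433594), 84.9442367553711)
{'mtx': [[338.9322, 0.0, 282.659], [0.0, 338.9322, 207.8454], [0.0, 0.0, 1.0]], 'T_tool_cam': [[0.0012, 0.9526, 0.3041, 0.0781], [1.0, -0.001, -0.0008, -0.0], [-0.0005, 0.3041, -0.9526, -0.142], [0.0, 0.0, 0.0, 1.0]]}
[0.649 0.34  0.018]
[0.607 0.155 0.018]
[0.562 0.165 0.018]
[0.59  0.353 0.018]
```

>>> {"name": "carry_out", "arguments": {"rows": [-5,1,5,0,1,-10,2,10,0,1,-15,3,13,0,1,-15,3,13,0,1]}}

```text
clock: 1.4
tool_pos: [0.5233, 0.0304, 0.3651]
ee_rot: [0.002, 0.707, 0.707, 0.002]
ft_force: [0.6, -0.3, 0.0]
width: 0.998
gripper_force: 0.0
```

```bash
cat >> h.py <<'E'
from scipy.spatial.transform import Rotation as Rn
class W:
    def __init__(s,f=None):
        o=sensors.get_obs(); s.o=o; q=o['ee_rot']; R=Rn.from_quat([q[1],q[2],q[3],q[0]]).as_matrix()
        if f: s.im=shot('wrist',f)
        p=viewer.camera_params('wrist'); T=np.array(p['T_tool_cam']); s.K=np.array(p['mtx'])
        s.R=R@T[:3,:3]; s.c=R@T[:3,3]+o['tool_pos']
    def at(s,u,v,z):
        d=np.linalg.inv(s.K)@[u,v,1]; d=s.R@[d[0],-d[1],-d[2]]; return s.c+d*(z-s.c[2])/d[2]
    def proj(s,P):
        q=s.R.T@(np.array(P)-s.c); q=s.K@[q[0],-q[1],-q[2]]; return q[:2]/q[2]
E
python3 - <<'E'
from h import *
w=W('w1.png'); print(w.o['tool_pos'].round(3),w.o['clock'],w.c)
for l in ('vial_a','dropper_a','marker','vial_rack','dropper_rack','tool_tray','stowed_vial','stowed_dropper'):
    for r in viewer.search_frame('wrist',l): print(l,np.round(r['box'],1).tolist(),round(r['confidence'],2))
E
```

```text
[0.523 0.03  0.365] 1.4 [0.52241825 0.10855028 0.50709771]
vial_a [208.8, 231.7, 18.7, 33.9] 0.83
dropper_a [206.7, 299.1, 28.9, 40.3] 0.91
dropper_a [203.4, 133.4, 31.1, 23.3] 0.72
marker [196.8, 0.0, 31.1, 88.6] 0.67
vial_rack [198.4, 0.0, 28.0, 88.5] 0.29
dropper_rack [322.4, 103.8, 61.3, 131.0] 0.69
tool_tray [289.9, 257.0, 103.7, 125.6] 0.8
stowed_dropper [343.0, 117.3, 28.2, 25.6] 0.91
```

View pics/w1.png

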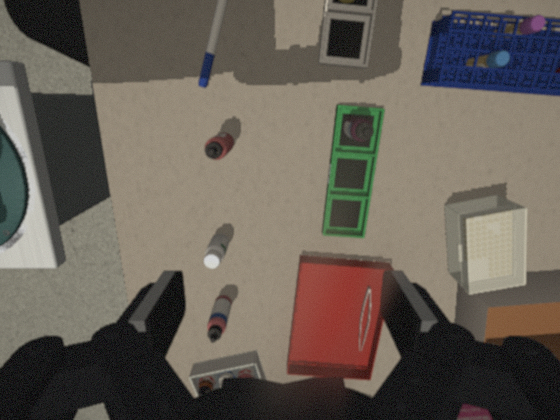

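The wrist picture shows dropper caps at (213,149) and (215,336), a vial cap at (212,260), the marker's blue end at (204,86), the green rack with corners (336,103), (384,107), (364,237) and (322,233), and the tray below it.

```bash
python3 - <<'E'
from h import *
from m import tri
w=W()
print('d1',w.at(213,149,.100),'v2',w.at(212,261,.072),'d2',w.at(215,336,.1),'mk tip',w.at(204,85,.007),w.at(224,0,.007))
im=cv2.cvtColor(cv2.imread('pics/w1.png'),cv2.COLOR_BGR2HSV)
for nm,lo,hi,b,z in [('green',(50,120,50),(75,255,255),(310,90,90,160),.018),('tray',(0,150,60),(8,255,255),(280,245,125,140),.028)]:
    m=cv2.inRange(im,lo,hi);k=np.zeros_like(m);x,y,a,h=b;k[y:y+h,x:x+a]=m[y:y+h,x:x+a]
    k=cv2.morphologyEx(k,cv2.MORPH_OPEN,np.ones((3,3)))
    P=np.array([w.at(u,v,z)[:2] for u,v in cv2.findNonZero(k).reshape(-1,2)],np.float32)*1000
    print(nm,cv2.minAreaRect(P))
print('sd',tri((302,201),(230,208)),'wr end',[w.at(*p,.018).round(3) for p in [(320,63),(368,68)]])
# body-axis checks: projected base/top
for n,p in [('d1',(.435,.047)),('v2',(.421,-.112)),('d2',(.422,-.224))]: print(n,w.proj([*p,0]).round(),w.proj([*p,.1]).round())
E
```

```text
d1 [0.44305437 0.05239432 0.1       ] v2 [ 0.42626935 -0.10773392  0.072     ] d2 [ 0.42966985 -0.21110732  0.1       ] mk tip [0.41691871 0.12703806 0.007     ] [0.44972016 0.22963572 0.007     ]
green ((626.5950927734375, 91.17334747314453), (53.83223342895508, 17.222064971923828), 0.060065075755119324)
tray ((630.4789428710938, -240.9781494140625), (206.5256805419922, 129.53895568847656), 79.23692321777344)
sd (array([0.62515626, 0.06981319, 0.0393559 ]), np.float64(0.0019517552825536824)) wr end [array([0.574, 0.154, 0.018]), array([0.638, 0.148, 0.018])]
d1 [221. 143.] [206. 154.]
v2 [218. 243.] [204. 273.]
d2 [222. 303.] [210. 344.]
```

>>> {"name": "carry_out", "arguments": {"rows": [-3,1,-6,0,1,-6,2,-12,0,1,-8.3,2,-17,0,1,-8.3,2,-17,0,1]}}

```text
clock: 2.35
tool_pos: [0.4395, 0.05, 0.1869]
ee_rot: [-0.002, 0.707, 0.707, -0.002]
ft_force: [0.3, -0.3, 0.5]
width: 0.998
gripper_force: 0.0
```

```bash
python3 - <<'E'
from h import *
w=W('w2.png'); print(w.o['tool_pos'].round(4),w.o['clock'],w.c.round(3))
for l in ('vial_a','dropper_a','marker','vial_rack','dropper_rack'):
    for r in viewer.search_frame('wrist',l):
        x,y,a,b=r['box'];print(l,np.round(r['box'],1).tolist(),round(r['confidence'],2))
E
```

```text
[0.4395 0.05   0.1869] 2.35 [0.44  0.128 0.329]
vial_a [255.8, 309.2, 28.3, 61.7] 0.75
dropper_a [264.4, 168.9, 35.6, 52.9] 0.77
marker [249.5, 0.0, 41.9, 103.8] 0.94
vial_rack [462.6, 146.9, 90.4, 48.5] 0.75
vial_rack [433.1, 3.0, 103.2, 71.7] 0.62
dropper_rack [420.9, 128.8, 113.3, 189.2] 0.94
```

View pics/w2.png

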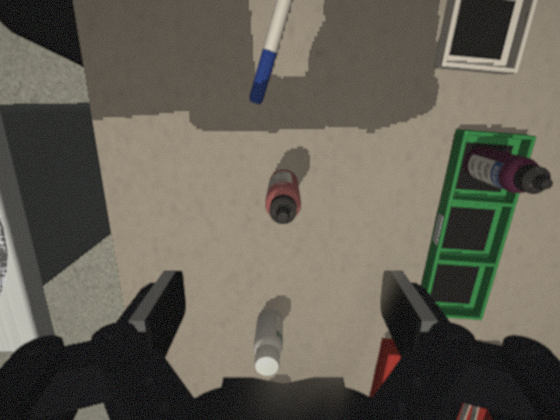

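The dropper's cap tip is at (284,211), v2's cap at (266,362) and the marker's end at (258,103). The green rack corners are (459,130), (535,136), (482,319) and (421,313), and the white rack's near corners are (442,69) and (517,74).

```bash
python3 - <<'E'
from h import *
w=W()
print('d1',w.at(284,212,.1),'v2',w.at(266,363,.072),'mk',w.at(258,103,.007),w.at(284,0,.007))
for p in [(459,130),(535,136),(482,319),(421,313)]: print(w.at(*p,.018).round(4))
print('white',w.at(442,69,.018),w.at(517,74,.018))
print('base left-right',[w.proj([.443,.047,z]).round() for z in (0,.1)])
E
```

```text
d1 [0.44470791 0.049791   0.1       ] v2 [ 0.42806152 -0.11140008  0.072     ] mk [0.42111528 0.12510275 0.007     ] [0.44498488 0.20878263 0.007     ]
[0.6056 0.1017 0.018 ]
[0.6766 0.0964 0.018 ]
[ 0.6633 -0.1015  0.018 ]
[ 0.5952 -0.0937  0.018 ]
white [0.58248543 0.15360852 0.018     ] [0.64871185 0.14962971 0.018     ]
base left-right [array([282., 184.]), array([282., 216.])]
```

>>> {"name": "carry_out", "arguments": {"rows": [0.3,0,-5,0,1,0.3,0,-10,0,1,0.3,0,-15,0,1,0.3,0,-15,0,0.3,0.3,0,-15,0,0], "squeeze": 35}}

```text
clock: 3.28
tool_pos: [0.4464, 0.05, 0.0438]
ee_rot: [0.001, 0.707, 0.707, 0.001]
ft_force: [0.5, 0.4, 0.8]
width: 0.602
gripper_force: 0.0
```

>>> {"name": "carry_out", "arguments": {"rows": [0,0,0,0,0,0,0,0,0,0,0,0,0,0,0,0,0,0,0,0]}}

```text
clock: 3.78
tool_pos: [0.4464, 0.0501, 0.0438]
ee_rot: [0.001, 0.707, 0.707, 0.001]
ft_force: [-0.1, -0.6, 7.9]
width: 0.33
gripper_force: 34.1
```

>>> {"name": "carry_out", "arguments": {"rows": [0,-1,4,0,0,3,-4,8,0,0,9,-5,8,0,0,14,-5,8,0,0,18,-5,8,0,0]}}

```text
clock: 4.4
tool_pos: [0.6272, -0.0003, 0.1226]
ee_rot: [0.001, 0.707, 0.707, 0.001]
ft_force: [0.4, 0.4, -0.9]
width: 0.33
gripper_force: 34.8
```

```bash
python3 - <<'E'
from h import *
w=W('w3.png'); print(w.o['tool_pos'].round(4),w.o['clock'],w.o['width'],w.o['gripper_force'],w.o['ft_force'])
for l in ('vial_rack','dropper_rack','stowed_dropper'):
    for r in viewer.search_frame('wrist',l): print(l,np.round(r['box'],1).tolist(),round(r['confidence'],2))
for y in(-.032,.032,.096): print([w.proj([.635+.061*y+s,y,.018]).round().tolist() for s in (-.033,.033)])
E
```

```text
[ 6.272e-01 -3.000e-04  1.226e-01] 4.4 0.3295237089351946 34.8132061958313 [ 0.42590378  0.38985335 -0.86342806]
vial_rack [246.1, 218.6, 73.0, 161.6] 0.4
dropper_rack [238.1, 61.1, 102.1, 194.3] 0.59
stowed_dropper [254.3, 87.1, 48.8, 50.8] 0.97
stowed_dropper [245.3, 217.8, 74.6, 164.5] 0.28
[[248.0, 245.0], [331.0, 245.0]]
[[251.0, 165.0], [340.0, 165.0]]
[[254.0, 71.0], [351.0, 72.0]]
```

View pics/w3.png

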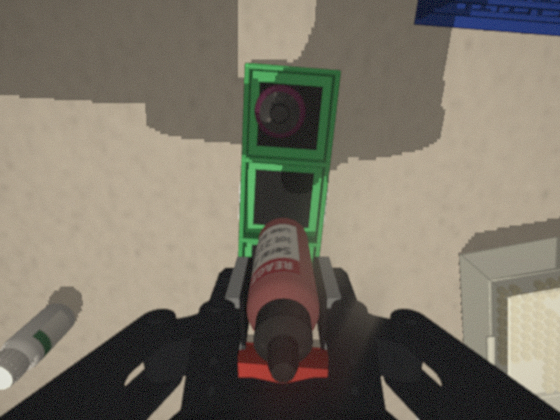

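The rack outline sits about 8 px left of my prediction (left edge at column 246, far edge at row 67, dividers at rows 160 and 240). That puts its centre at about (0.629, 0.003). I place the dropper there.

>>> {"name": "carry_out", "arguments": {"rows": [0.2,0.3,-4,0,0,0.2,0.3,-6.4,0,0,0.2,0.3,-7.4,0,0,0.2,0.3,-7.5,0,0,0.2,0.3,-7.5,0,0.4]}}

```text
clock: 5.22
tool_pos: [0.6272, 0.0029, 0.0475]
ee_rot: [0.001, 0.707, 0.707, 0.001]
ft_force: [0.0, 0.3, 0.0]
width: 0.4
gripper_force: 0.0
```

>>> {"name": "carry_out", "arguments": {"rows": [0,0,0,0,0.6,0,0,0,0,1,0,0,0,0,1,0,0,0,0,1,0,0,4,0,1]}}

```text
clock: 5.85
tool_pos: [0.6254, 0.003, 0.0837]
ee_rot: [-0.002, 0.707, 0.707, -0.002]
ft_force: [0.3, 0.7, -0.1]
width: 1.0
gripper_force: 0.0
```

>>> {"name": "carry_out", "arguments": {"rows": [0,0,6,0,1,-5,-5,9,0,1,-10,-10,9,0,1,-15,-16,9,0,1,-20,-20.5,7,0,1]}}

```text
clock: 6.48
tool_pos: [0.4564, -0.1734, 0.1651]
ee_rot: [0.001, 0.707, 0.707, 0.0]
ft_force: [-0.4, -0.9, 0.2]
width: 0.999
gripper_force: 0.0
```

```bash
python3 - <<'E'
from h import *
w=W('w4.png'); print(w.o['tool_pos'].round(4),w.o['clock'],w.o['width'])
for l in ('dropper_a','vial_a','tool_tray','dropper_rack'):
    for r in viewer.search_frame('wrist',l): print(l,np.round(r['box'],1).tolist(),round(r['confidence'],2))
E
```

```text
[ 0.4564 -0.1734  0.1651] 6.475 0.9985842747852791
dropper_a [221.9, 225.7, 42.7, 68.6] 0.76
vial_a [217.5, 100.0, 43.5, 36.3] 0.94
tool_tray [353.0, 147.7, 207.0, 220.5] 0.7
dropper_rack [432.9, 0.8, 118.3, 101.0] 0.67
```

View pics/w4.png

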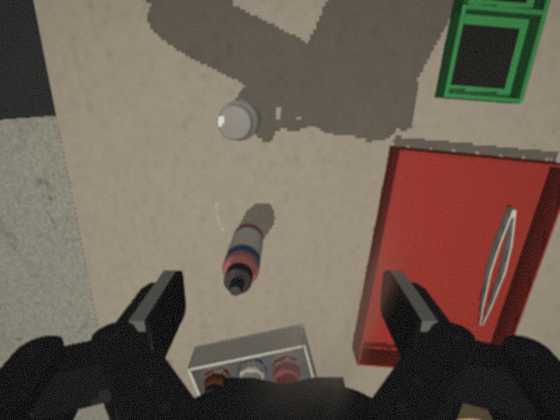

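Dropper_a's tip is at (236,286) and v2's cap at (236,120). The red tray's left corners are (393,149) and (358,365). A bottle crate is at the bottom with its corner at (305,330).

```bash
python3 - <<'E'
from h import *
w=W()
print('d2',w.at(236,287,.1),'v2',w.at(238,119,.072),'crate',w.at(305,330,.04),w.at(190,368,.04))
print('tray',w.at(393,149,.028),w.at(358,365,.028),w.at(562,165,.028))
print('rack',[w.at(*p,.018).round(4) for p in ((436,97),(522,102))])
p=w.at(236,287,.1); print([w.proj([p[0],p[1],z]).round() for z in(0,.1)])
E
```

```text
d2 [ 0.42563173 -0.21738793  0.1       ] v2 [ 0.42793211 -0.10636179  0.072     ] crate [ 0.4788395  -0.29875784  0.04      ] [ 0.36794175 -0.34252648  0.04      ]
tray [ 0.54817614 -0.13240346  0.028     ] [ 0.53435818 -0.35006217  0.028     ] [ 0.68984399 -0.14557497  0.028     ]
rack [array([ 0.5821, -0.0919,  0.018 ]), array([ 0.6526, -0.0957,  0.018 ])]
[array([249., 233.]), array([236., 287.])]
```

>>> {"name": "carry_out", "arguments": {"rows": [-2.1,-3,0,0,1,-3,-4.4,-3,0,1,-3,-4.4,-8,0,1,-3,-4.4,-12.1,0,1,-3,-4.4,-12.1,0,1]}}

```text
clock: 7.35
tool_pos: [0.4269, -0.2146, 0.0409]
ee_rot: [-0.002, 0.707, 0.708, -0.001]
ft_force: [-0.0, 0.5, 0.1]
width: 1.0
gripper_force: 0.0
```

>>> {"name": "carry_out", "arguments": {"rows": [0,0,0,0,0,0,0,0,0,0,0,0,0,0,0,0,0,0,0,0,0,0,0,0,0]}}

```text
clock: 7.98
tool_pos: [0.428, -0.2164, 0.0444]
ee_rot: [0.001, 0.707, 0.707, 0.0]
ft_force: [0.4, 0.9, 7.7]
width: 0.325
gripper_force: 36.1
```

>>> {"name": "carry_out", "arguments": {"rows": [0,0,5,0,0,4,3,8,0,0,9,6.5,8,0,0,14,10,8,0,0,18.5,13.5,8,0,0]}}

```text
clock: 8.6
tool_pos: [0.614, -0.0797, 0.1234]
ee_rot: [0.0, 0.707, 0.707, 0.0]
ft_force: [0.9, 0.4, -0.5]
width: 0.329
gripper_force: 35.6
```

```bash
python3 - <<'E'
from h import *
w=W('w5.png'); print(w.o['tool_pos'].round(4),w.o['clock'],w.o['width'],w.o['gripper_force'])
for y in(-.032,.032,.095): print([w.proj([.629+.061*y+s,.003+y,.018]).round().tolist() for s in (-.033,.033)])
E
```

```text
[ 0.614  -0.0797  0.1234] 8.6 0.32915809971960813 35.57626962661743
[[255.0, 140.0], [346.0, 140.0]]
[[258.0, 42.0], [358.0, 42.0]]
[[263.0, -73.0], [371.0, -73.0]]
```

View pics/w5.png

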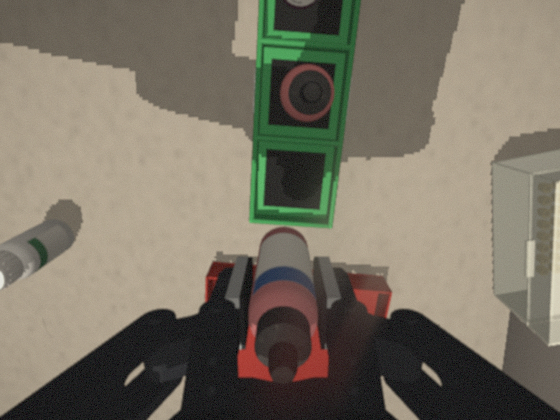

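The first dropper stands in the middle bay. The divider is at row 138, columns 254–341, close to my prediction. I place the second dropper in the lower bay.

>>> {"name": "carry_out", "arguments": {"rows": [0.8,1.9,-1,0,0,0.8,1.9,-5,0,0,0.8,1.9,-7,0,0,0.8,1.9,-7.4,0,0,0.8,1.9,-7.4,0,0.4]}}

```text
clock: 9.28
tool_pos: [0.6205, -0.0624, 0.0498]
ee_rot: [0.0, 0.707, 0.707, 0.0]
ft_force: [-0.1, 0.2, 0.6]
width: 0.403
gripper_force: 0.0
```

>>> {"name": "carry_out", "arguments": {"rows": [0,0,0,0,0.6,0,0,0,0,1,0,0,0,0,1,0,0,0,0,1,0,0,4,0,1]}}

```text
clock: 9.9
tool_pos: [0.6189, -0.0618, 0.0868]
ee_rot: [-0.002, 0.707, 0.707, -0.002]
ft_force: [-0.1, -0.1, -0.4]
width: 0.998
gripper_force: 0.0
```

>>> {"name": "carry_out", "arguments": {"rows": [0,0,6,0,1,-5,-1,9,0,1,-10,-2,9,0,1,-15,-4,9,0,1,-18,-5,7,0,1]}}

```text
clock: 10.52
tool_pos: [0.4393, -0.1127, 0.1605]
ee_rot: [0.001, 0.707, 0.707, 0.001]
ft_force: [0.2, -0.2, -1.0]
width: 0.998
gripper_force: 0.0
```

```bash
python3 - <<'E'
from h import *
w=W('w6.png'); print(w.o['tool_pos'].round(4),w.o['clock'],w.o['width'],w.proj([.428,-.107,.072]),w.proj([.428,-.107,0]))
for l in ('dropper_a','vial_a'):
    for r in viewer.search_frame('wrist',l):
        x,y,a,b=r['box'];print(l,np.round(r['box'],1).tolist(),round(r['confidence'],2))
E
```

```text
[ 0.4393 -0.1127  0.1605] 10.525 0.9977657388066826 [266.19324032 206.21987959] [269.56763215 182.56740007]
dropper_a [477.0, 125.1, 83.0, 47.6] 0.95
dropper_a [499.3, 20.5, 59.6, 48.4] 0.92
dropper_a [363.5, 213.5, 196.5, 205.9] 0.19
vial_a [245.5, 167.8, 32.8, 56.5] 0.78
```

View pics/w6.png

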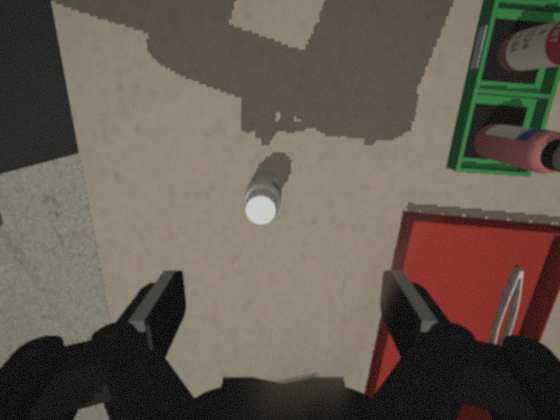

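Both droppers are in the green rack. The vial cap is at (261,210), so the vial is at about (0.425, -0.110).

>>> {"name": "carry_out", "arguments": {"rows": [-1.4,0.2,-3,0,1,-1.4,0.2,-8,0,1,-1.4,0.2,-13.6,0,1,-1.4,0.2,-13.6,0,1,-1.4,0.2,-13.6,0,0.3]}}

```text
clock: 11.3
tool_pos: [0.4279, -0.1103, 0.0256]
ee_rot: [0.001, 0.707, 0.707, 0.0]
ft_force: [0.7, 0.2, 0.4]
width: 0.817
gripper_force: 0.0
```

>>> {"name": "carry_out", "arguments": {"rows": [0,0,0,0,0,0,0,0,0,0,0,0,0,0,0,0,0,0,0,0,0,0,0,0,0]}}

```text
clock: 11.92
tool_pos: [0.4272, -0.1103, 0.0248]
ee_rot: [0.001, 0.707, 0.707, 0.001]
ft_force: [-2.4, 0.6, 8.7]
width: 0.332
gripper_force: 34.1
```

>>> {"name": "carry_out", "arguments": {"rows": [0,0,5,0,0,0,6,8,0,0,0,12,8,0,0,2,18,8,0,0,5,23,8,0,0]}}

```text
clock: 12.55
tool_pos: [0.4768, 0.1223, 0.1047]
ee_rot: [0.001, 0.707, 0.707, 0.001]
ft_force: [1.2, -1.3, 0.1]
width: 0.336
gripper_force: 34.7
```

>>> {"name": "carry_out", "arguments": {"rows": [5,1.5,0,0,0,10,3,0,0,0,11.5,3,0,0,0,11.5,3,0,0,0]}}

```text
clock: 13.05
tool_pos: [0.5916, 0.1497, 0.1032]
ee_rot: [-0.0, 0.707, 0.707, -0.0]
ft_force: [-1.2, -0.1, -0.6]
width: 0.336
gripper_force: 34.9
```

```bash
python3 - <<'E'
from h import *
w=W('w7.png'); print(w.o['tool_pos'].round(4),w.o['clock'],w.o['width'],w.o['gripper_force'])
for l in ('vial_rack','stowed_vial','vial_a','marker'):
    for r in viewer.search_frame('wrist',l): print(l,np.round(r['box'],1).tolist(),round(r['confidence'],2))
E
```

```text
[0.5916 0.1497 0.1032] 13.05 0.3362690366255207 34.855005741119385
vial_rack [257.3, 2.1, 123.9, 212.9] 0.57
stowed_vial [283.9, 40.1, 55.0, 59.2] 0.95
vial_a [251.2, 226.0, 64.2, 140.1] 0.59
marker [38.7, 71.3, 39.4, 171.7] 0.55
```

View pics/w7.png

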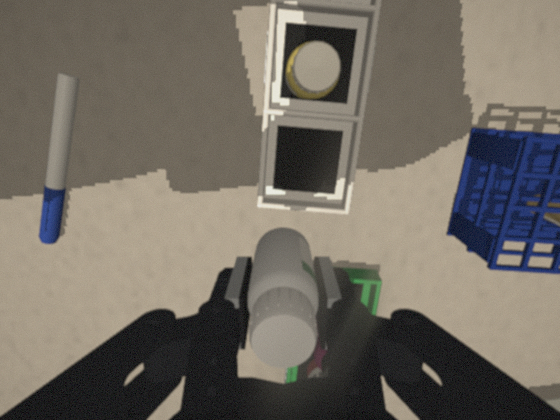

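The near bay of the white rack has corners (258,207), (350,212), (264,113) and (362,120), and its far divider runs (272,5)–(376,8). The yellow vial is in the middle bay, the marker runs from (66,76) to (48,240), and the blue rack starts at column 450.

```bash
python3 - <<'E'
from h import *
w=W()
for p in [(258,207),(350,212),(265,114),(361,119),(272,5),(376,8)]: print(p,w.at(*p,.018).round(4))
print('blue',w.at(450,235,0).round(3),w.at(472,130,.05).round(3),'marker',w.at(66,76,.0065).round(3),w.at(48,240,.0065).round(3))
E
```

```text
(258, 207) [0.5736 0.1557 0.018 ]
(350, 212) [0.6387 0.152  0.018 ]
(265, 114) [0.5795 0.2189 0.018 ]
(361, 119) [0.642  0.2159 0.018 ]
(272, 5) [0.5846 0.2812 0.018 ]
(376, 8) [0.6463 0.2797 0.018 ]
blue [ 0.722  0.127 -0.   ] [0.698 0.212 0.05 ] marker [0.448 0.243 0.007] [0.412 0.126 0.007]
```

>>> {"name": "carry_out", "arguments": {"rows": [1.7,3.7,-1,0,0,1.7,3.7,-4,0,0,1.7,3.7,-7,0,0,1.7,3.7,-7.4,0,0,1.7,3.7,-7.4,0,0.4]}}

```text
clock: 13.92
tool_pos: [0.6082, 0.1868, 0.0298]
ee_rot: [0.0, 0.707, 0.707, 0.0]
ft_force: [0.4, -0.1, 0.6]
width: 0.401
gripper_force: 0.0
```

>>> {"name": "carry_out", "arguments": {"rows": [0,0,0,0,0.6,0,0,0,0,1,0,0,0,0,1,0,0,0,0,1,0,0,4,0,1]}}

```text
clock: 14.55
tool_pos: [0.6069, 0.1865, 0.0667]
ee_rot: [-0.001, 0.707, 0.707, -0.002]
ft_force: [-0.1, 0.6, 1.1]
width: 1.001
gripper_force: 0.0
```

>>> {"name": "carry_out", "arguments": {"rows": [0,0,6,0,1,-5,3,9,0,1,-10,7,9,0,1,-15,11,9,0,1,-17,13,8,0,1]}}

```text
clock: 15.18
tool_pos: [0.4367, 0.3184, 0.1503]
ee_rot: [0.0, 0.707, 0.708, 0.001]
ft_force: [0.1, 0.0, 0.3]
width: 0.998
gripper_force: 0.0
```

```bash
python3 - <<'E'
from h import *
w=W('w8.png'); print(w.o['tool_pos'].round(4),w.o['clock'],w.o['width'],w.proj([.429,.318,.072]),w.proj([.429,.318,0]))
for l in ('marker','vial_a','stowed_vial'):
    for r in viewer.search_frame('wrist',l):
        x,y,a,b=r['box'];print(l,np.round(r['box'],1).tolist(),round(r['confidence'],2))
E
```

```text
[0.4367 0.3184 0.1503] 15.175 0.9978813859329559 [271.11346148 219.37233399] [273.57012577 192.31289193]
marker [254.5, 265.6, 48.4, 110.6] 0.61
vial_a [445.1, 308.6, 44.8, 30.8] 0.83
vial_a [252.7, 176.8, 42.6, 51.1] 0.64
vial_a [256.2, 266.6, 47.0, 108.2] 0.24
stowed_vial [446.1, 254.3, 68.9, 66.6] 0.58
```

View pics/w8.png

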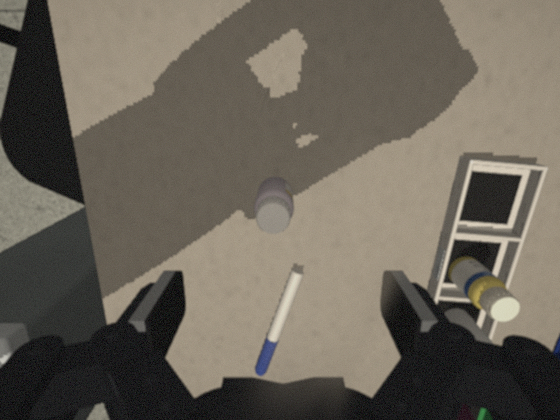

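The last vial's cap is at (273,217), so the vial is at about (0.430, 0.319). The marker runs from (298,268) to (263,372) and the far white bay is at about (495,198).

```bash
python3 - <<'E'
from h import *
w=W()
print('v',w.at(273,217,.070),'mk',w.at(298,268,.0065).round(4),w.at(263,373,.0065).round(4))
for p in [(470,160),(545,168),(450,237),(522,240)]: print(p,w.at(*p,.018).round(4))
E
```

```text
v [0.43181173 0.31792701 0.07      ] mk [0.4531 0.2453 0.0065] [0.4185 0.1231 0.0065]
(470, 160) [0.5903 0.349  0.018 ]
(545, 168) [0.6527 0.3426 0.018 ]
(450, 237) [0.5844 0.2816 0.018 ]
(522, 240) [0.6478 0.279  0.018 ]
```

>>> {"name": "carry_out", "arguments": {"rows": [-0.5,0.1,-3,0,1,-0.5,0.1,-8,0,1,-0.5,0.1,-12.8,0,1,-0.5,0.1,-12.8,0,1,-0.5,0.1,-12.8,0,0.3]}}

```text
clock: 16.0
tool_pos: [0.4348, 0.3181, 0.0234]
ee_rot: [0.0, 0.707, 0.707, 0.001]
ft_force: [-0.1, 0.1, 0.3]
width: 0.814
gripper_force: 0.0
```

>>> {"name": "carry_out", "arguments": {"rows": [0,0,0,0,0,0,0,0,0,0,0,0,0,0,0,0,0,0,0,0,0,0,0,0,0]}}

```text
clock: 16.62
tool_pos: [0.4341, 0.3183, 0.0228]
ee_rot: [0.0, 0.707, 0.707, 0.001]
ft_force: [-1.8, -1.2, 8.6]
width: 0.348
gripper_force: 34.1
```

>>> {"name": "carry_out", "arguments": {"rows": [0,0,5,0,0,5,0,8,0,0,10,-0.2,8,0,0,15,-0.4,8,0,0,17,-0.4,8,0,0]}}

```text
clock: 17.25
tool_pos: [0.6057, 0.3134, 0.1015]
ee_rot: [0.0, 0.707, 0.707, 0.0]
ft_force: [-0.0, 0.3, -1.0]
width: 0.35
gripper_force: 35.0
```

```bash
python3 - <<'E'
from h import *
w=W('w9.png'); print(w.o['tool_pos'].round(4),w.o['clock'],w.o['width'],w.o['gripper_force'])
for c in ((.5903,.349),(.6527,.3426)): print(w.proj([*c,.018]).round())
E
```

```text
[0.6057 0.3134 0.1015] 17.25 0.34965687111017074 35.00540256500244
[259. 166.]
[352. 176.]
```

View pics/w9.png

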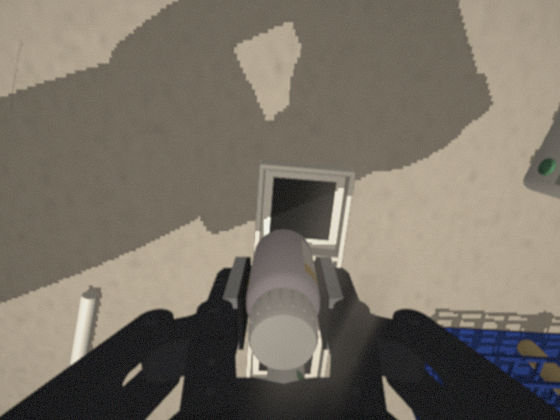

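The far bay's corners are at (261,166) and (354,173), as predicted. I place the vial, then move over the marker.

>>> {"name": "carry_out", "arguments": {"rows": [1.3,0.1,-1,0,0,1.3,0.1,-5,0,0,1.3,0.1,-7,0,0,1.3,0.1,-7.4,0,0,1.3,0.1,-7.4,0,0.4]}}

```text
clock: 17.92
tool_pos: [0.6164, 0.3151, 0.0277]
ee_rot: [0.0, 0.707, 0.707, 0.0]
ft_force: [-0.8, 0.6, 0.8]
width: 0.401
gripper_force: 0.0
```

>>> {"name": "carry_out", "arguments": {"rows": [0,0,0,0,0.6,0,0,0,0,1,0,0,0,0,1,0,0,0,0,1,0,0,4,0,1]}}

```text
clock: 18.55
tool_pos: [0.615, 0.3142, 0.0645]
ee_rot: [-0.001, 0.707, 0.707, -0.003]
ft_force: [0.1, -0.4, -0.2]
width: 1.0
gripper_force: 0.0
```

>>> {"name": "carry_out", "arguments": {"rows": [0,0,6,0,1,-5,-1,9,0,1,-10,-4,9,-5,1,-15,-8,9,-10,1,-18.3,-11,9,-16,1]}}

```text
clock: 19.18
tool_pos: [0.4317, 0.2039, 0.1573]
ee_rot: [0.0, 0.799, 0.601, 0.0]
ft_force: [1.0, 0.8, 0.6]
width: 1.001
gripper_force: 0.0
```

```bash
python3 - <<'E'
from h import *
w=W('w10.png'); o=w.o; print(o['tool_pos'].round(4),o['ee_rot'].round(3),o['clock'],o['width'])
print(w.proj([.4531,.2453,.0065]),w.proj([.4185,.1231,.0065]))
for l in ('marker','vial_a'):
    for r in viewer.search_frame('wrist',l): print(l,np.round(r['box'],1).tolist(),round(r['confidence'],2))
E
```

```text
[0.4317 0.2039 0.1573] [0.    0.799 0.601 0.   ] 19.175 1.001050226030268
[293.1439529  139.63564865] [292.55783326 272.95041177]
marker [280.3, 140.3, 18.0, 131.1] 0.68
vial_a [467.8, 134.1, 89.7, 50.1] 0.86
vial_a [459.6, 0.0, 43.5, 9.5] 0.66
```

View pics/w10.png

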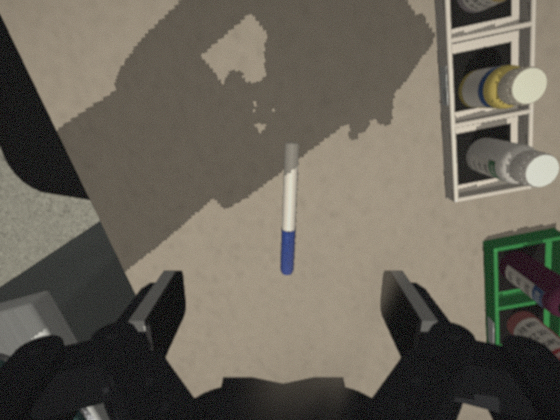

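Every vial is standing in its bay. The marker runs from (291,144) to (287,274), midway between the fingers.

>>> {"name": "carry_out", "arguments": {"rows": [0.1,-2.1,-4,-2,0.6,0.1,-2.1,-9,-2,0.5,0.1,-2.1,-13,-2,0.5,0.1,-2.1,-15.2,-2,0.5,0.1,-2.1,-15.2,-2,0.5], "squeeze": 25}}

```text
clock: 19.95
tool_pos: [0.4341, 0.184, 0.0038]
ee_rot: [-0.0, 0.809, 0.588, -0.002]
ft_force: [0.5, -0.4, 0.0]
width: 0.504
gripper_force: 0.0
```

>>> {"name": "carry_out", "arguments": {"rows": [0,0,0,0,0,0,0,0,0,0,0,0,0,0,0,0,0,0,0,0,0,0,0,0,0]}}

```text
clock: 20.58
tool_pos: [0.4353, 0.1843, 0.0066]
ee_rot: [0.0, 0.809, 0.588, 0.001]
ft_force: [0.1, 1.3, 7.0]
width: 0.126
gripper_force: 25.0
```

>>> {"name": "carry_out", "arguments": {"rows": [0,0,5,0,0,0,-4,10,0,0,0,-10,12,0,0,0,-16,12,0,0,0,-22,12,0,0]}}

```text
clock: 21.2
tool_pos: [0.4343, -0.0379, 0.1263]
ee_rot: [0.001, 0.809, 0.588, 0.001]
ft_force: [1.0, 0.5, -0.7]
width: 0.126
gripper_force: 24.7
```

>>> {"name": "carry_out", "arguments": {"rows": [1,-6,0,3,0,4,-11,0,8,0,9,-16,0,14,0,14,-20.9,0,14,0,16.9,-20.9,0,14,0]}}

```text
clock: 21.82
tool_pos: [0.6046, -0.2477, 0.1251]
ee_rot: [0.0, 0.732, 0.681, -0.0]
ft_force: [0.0, 1.0, -0.3]
width: 0.128
gripper_force: 24.7
```

```bash
python3 - <<'E'
from h import *
w=W('w11.png'); o=w.o; print(o['tool_pos'].round(4),o['ee_rot'].round(3),o['clock'],o['width'],o['gripper_force'])
e=np.array([.063,.998])
for s,t in((-1,1),(1,1),(-1,-1),(1,-1)): print(w.proj([.612+s*.075*.998+t*.11*.063,-.248-s*.075*.063+t*.11*.998,.028]).round())
E
```

```text
[ 0.6046 -0.2477  0.1251] [ 0.     0.732  0.681 -0.   ] 21.825 0.1275613767863379 24.70051199197769
[176.  48.]
[409.  46.]
[203. 335.]
[382. 334.]
```

View pics/w11.png

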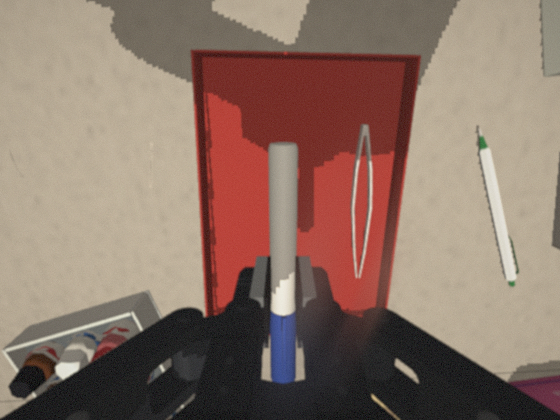

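The marker is level in the grip and inside the tray outline (corners (193,51) and (420,56)), left of the forceps at column 362. I lower it.

>>> {"name": "carry_out", "arguments": {"rows": [0.2,-0.2,-5,0,0,0.2,-0.2,-9,0,0,0.2,-0.2,-11,0,0,0.2,-0.2,-11.6,0,0,0.2,-0.2,-11.6,0,0]}}

```text
clock: 22.5
tool_pos: [0.6061, -0.2473, 0.0107]
ee_rot: [0.001, 0.731, 0.682, 0.0]
ft_force: [-0.2, 0.5, 0.0]
width: 0.125
gripper_force: 24.8
```

>>> {"name": "carry_out", "arguments": {"rows": [0,0,0,0,0.2,0,0,0,0,0.3,0,0,0,0,0.35,0,0,0,0,0.35,0,0,3,0,0.35]}}

```text
clock: 23.12
tool_pos: [0.6043, -0.2465, 0.0373]
ee_rot: [-0.002, 0.731, 0.682, -0.001]
ft_force: [0.3, -0.2, 0.2]
width: 0.349
gripper_force: 0.0
```

>>> {"name": "carry_out", "arguments": {"rows": [0,0,6,0,0.35,-1,6,12,0,0.35,-1,12,18,0,0.35,-1,18,20,0,0.35,-1,18,20,0,0.35]}}

```text
clock: 23.75
tool_pos: [0.5954, -0.0652, 0.2413]
ee_rot: [0.001, 0.731, 0.682, 0.001]
ft_force: [0.7, -0.4, -0.1]
width: 0.348
gripper_force: 0.0
```

```bash
python3 - <<'E'
from h import *
w=W('w12.png'); o=w.o; print(o['tool_pos'].round(4),o['clock'],o['width'])
shot('side','side1.png')
for l in ('marker','vial_a','dropper_a','stowed_vial','stowed_dropper'):
    for r in viewer.search_frame('wrist',l): print(l,np.round(r['box'],1).tolist(),round(r['confidence'],2))
a=cv2.imread('pics/w12.png'); b=cv2.imread('pics/side1.png')[120:330,130:410]; b=cv2.resize(b,(400,300))
c=np.zeros((600,800,3),np.uint8); c[:420,:560]=a*1; 
c=np.zeros((600,800,3),np.uint8); c[:300,:400]=cv2.resize(a,(400,300)); c[:300,400:]=b
c[300:,:400]=cv2.resize(a[180:420,130:450],(400,300))
cv2.imwrite('pics/final.png',c)
E
```

```text
[ 0.5954 -0.0652  0.2413] 23.75 0.34777599792990416
marker [294.1, 266.0, 11.7, 86.8] 0.57
dropper_a [293.8, 94.3, 37.3, 33.9] 0.96
dropper_a [292.4, 163.1, 32.8, 38.4] 0.83
```

View pics/final.png

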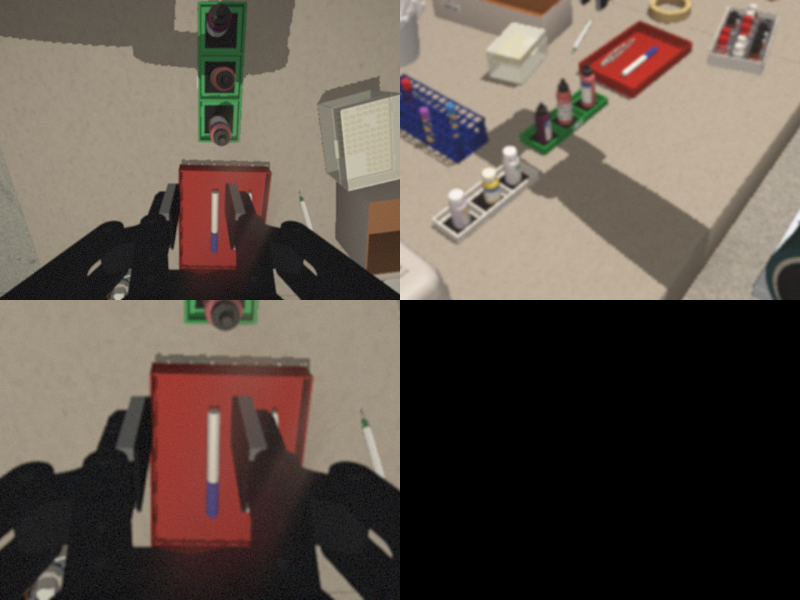

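The side crop (upper right) shows three vials upright in the white rack and three droppers upright in the green rack. The marker lies flat in the tray, at (640,60) in the composite, and the gripper is clear of everything. I hand in.

```bash
python3 -c "
from bench import order; print(order.sign_off())"
```

```text
the job is handed in; nothing more can be done
None
```

I handed the job in after about 24 s of robot time. The last pictures show both vials and both dropper bottles upright in their bays, the stowed bottles still standing, and the marker flat in the red tray; no verdict was returned.

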